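# Open the dust filter box

### The job

Open the blue dust filter box: loosen its two brass thumbscrews one after the other, turning each anticlockwise a quarter turn until it stops, and leave them so. Then lift the metal cover plate off by its black handle and lay it gently, flat and handle up, in the middle of the black rubber pad, without dropping it. Leave the slate blank, the white stone and the brush where they are.

Things in the scene. Friction and masses are not known exactly. Their poses are not given: they have to be found in the camera images.
- housing: Blue filter box fixed to the bench, 220 (x) by 270 (y) mm, 50 mm high in front, 142 mm at the back. Origin: centre of its underside, z up, -x its front, which faces away from the robot (yaw about pi). The front panel slopes 25 degrees from level, rising to the back: in the box frame the up-slope direction is (0.906, 0, 0.423) and the outward normal (-0.423, 0, 0.906). A 7 mm high ledge stands under the cover's lower edge.
- seat (a point): Point on the sloping panel's surface at the middle of the opening, under the centre of the seated cover; in the box frame at (-15, 0, 95) mm.
- screw_left (a joint): Angle (rad) of the thumbscrew on the box's +y side (left for one facing the panel), axis along the panel's normal. 0 = tight; grows anticlockwise, seen looking at the panel; stop at 1.57 = loose. At 0 its wing lies along the box's y (across the slope), at 1.57 along the slope. It starts at 0 to 0.3, does not rise as it turns, and stays where it is left (friction 0.06 N m).
- screw_right (a joint): The same for the thumbscrew on the box's -y side, 93 mm to the box's -y of the seat point; also 0 = tight, anticlockwise to 1.57 = loose.
- screw_left_grip (a point): Point on the left screw's axis, 34 mm above the panel along the normal, 93 mm to box +y of the seat point. Brass wing: bar 44 mm long, 9 mm thick, 12 to 43 mm above the panel. Below it (6 to 11 mm above the panel) a steel tab, 12 mm wide, reaches 28 mm from the axis along the wing and holds the cover down by 10 mm of overlap; it is clear above about 1.2 rad.
- screw_right_grip (a point): The same point of the right thumbscrew, which has the same wing and tab (tab towards the cover).
- cover: Loose flat aluminium cover plate, 110 (x) by 150 (y) by 5 mm, 0.36 to 0.59 kg, with a black bar handle across its middle. Origin: centre of the plate's underside; z out of the handle side; y along the handle; x up the slope when seated. At the start it lies on the sloping panel (its origin at the seat point), its lower edge on the ledge.
- cover_handle (a point): Centre of the cover's handle bar, 35 mm above the plate's underside. The bar is 90 mm long (along the cover's y), 12 mm thick (along its x), 14 mm deep (28 to 42 mm above the underside), on two 12 mm square posts 39 mm to either side of its middle.
- pad: Black rubber pad fixed to the bench, 200 (x) by 240 (y) by 8 mm. Origin: centre of its underside, on the bench. It and the box may be on either side of the robot's middle.
- slate: Bystander: dark slate blank, 90 by 140 by 22 mm, lying on the bench beyond the work. Origin: centre of underside.
- white_stone: Bystander: white stone offcut 60 by 85 by 45 mm on the bench beside the work, at either side. Origin: centre of underside.
- brush: Bystander: hand brush 170 mm long lying on the bench beside the work, at either side. Origin: centre of its underside.

How it is judged (in metres and radians):
On the way, in this order (a step that is already met when the one before it is completed fails the run):
1. one thumbscrew is loosened (turned past 1.3 rad) with the cover still on the panel (value of joint any of screw_left, screw_right above 1.3 rad and distance between cover and seat below 0.02 m), for 0.1 s.
2. both thumbscrews are loosened with the cover still on the panel (value of joint each of screw_left, screw_right above 1.3 rad and distance between cover and seat below 0.02 m), for 0.1 s.
3. the cover is held by the fingers, more than 50 mm from its seat and off the box (distance between cover and seat above 0.05 m and contact force between the fingers and cover above 0.5 N and contact force between cover and housing below 0.1 N), for 0.1 s.
At the end, for the whole second after the job is handed in: Both thumbscrews stand loosened (past 1.3 rad of 1.57); the cover lies flat (within 0.06 rad), handle up, on the rubber pad, its centre within 40 mm of the pad's centre, released and at rest (value of joint each of screw_left, screw_right above 1.3 rad and horizontal distance between cover and pad below 0.04 m and angle between cover's own z axis and vertical below 0.06 rad and z of cover in the frame of pad between 0.004 and 0.013 m and linear speed of cover below 0.02 m/s and angular speed of cover below 0.1 rad/s); the robot touches nothing.
It fails at once if the cover is dropped (moves faster than 0.5 m/s with no finger touching it) (linear speed of cover above 0.5 m/s and contact force between the fingers and cover below 0.1 N).
It fails at once if the slate blank is moved by more than 20 mm (distance of slate from where it was at the start of the episode above 0.02 m).
It fails at once if the white stone is moved by more than 20 mm (distance of white_stone from where it was at the start of the episode above 0.02 m).
It fails at once if the brush is moved by more than 20 mm (distance of brush from where it was at the start of the episode above 0.02 m).
It also fails if it takes over 61 s, if anything falls off the work surface, if the arm or the gripper's body presses on something with over 40 N, if the wrist force passes 120 N, or if a joint passes its speed limit or range.

### The arm

A 7-joint arm with a two-finger parallel gripper is mounted at the origin on the work surface. World frame = base frame: x ahead of the robot, y to its left, z up, the work surface at z = 0. Lengths are in m, angles in degrees, forces in N, time in s.
With the tool pointing down it reaches from about 0.425 to 0.875 m from the base axis. Payload 4.7 kg.
Tool frame: the origin (TCP) lies at the very end of the fingers, on their centre line; the grasp point (between the pads) lies 19 mm behind it; x points along the fingers, z is the direction in which the jaws open and shut, and the axes are right-handed (so a half turn about x gives the same grasp; the last joint's range is limited). The gripper opens to 87 mm and grips with 3 to 60 N. Pads are 19 mm wide; open, the fingers measure 117 mm over their backs; the gripper's body (75 mm by 190 mm) begins 51 mm behind the grasp point.
Start: joints at [-74.25, 18.392, -4.016, 83.108, 1.295, 78.541, -3.26], TCP at [0.168, 0.628, 0.223] pointing down, gripper open.
Joint ranges: [-163.93, 163.93], [-17.29, 119.83], [-79.2, 71.16], [3.27, 140.29], [-89.18, 269.18], [5.43, 117.66], [-154.24, 154.24]. Speed limits (degrees/s): [147.25, 147.25, 180, 180, 180, 180, 180].

### API

Orientations are given as [roll, pitch, yaw] about the fixed x, y, z axes, in that order (R = Rz(yaw) Ry(pitch) Rx(roll)).
In Python, from cell import env gives the robot as it stands. The module is installed in compiled form; this text tells all that it offers.
- The arm moves only by the tool drive_tool, never from a script. Its argument "increments" is a list of rows, each a list of 2 entries, a list of its own where there are three numbers: the shift along the tool's x, y, z scaled (see below), then the turn, a rotation vector about the tool's x, y, z scaled (see below). In form: [[[dx, dy, dz], [wx, wy, wz]], ...]. A call has 1 to 10 rows; each row shifts and turns the commanded pose from where the row before left it, along the tool's axes as they then stand; what a row does not reach is not made up. The controller multiplies each number of a shift by 0.04 m and each number of a turn by 120 degrees. A row lasts 1/10 s, in which the tool goes at most 50 mm and 8.59 degrees, less where a joint would pass 70% of its speed; a pose out of reach is approached as far as the arm can. A call with a number of a shift or a turn outside -1 to 1 is refused whole. A call with a gripper value outside its range is refused whole. "hand" is the gripper's target within -1 to 1 (fully open at 1, half-way at 0, shut at -1), set as the call begins (left out, the last holds). The fingers move at their own pace and stop on an object; "squeeze" is the grip in N (left out, the last holds). Time passes only in rows, so rows that do not move let the fingers close. It gives the time, the measured TCP pose, the force and the opening at its end, in the units of the state.
- env.get_obs(): the state, without advancing time (a new reading comes with each control period).
- env.read_camera(name): name is "scene" or "top"; returns a dict with "frame" (420x560x3 uint8, red, green, blue), "fx", "fy", "cx", "cy" (pixels), "R" (3x3) and "t" (3): a world point X has camera coordinates R X + t. Camera axes: x right, y down, z forward; pixel columns grow to the right and rows downward; lengths in m; the calibration is good to about 2 mm. A picture is of the moment at which its call begins. There is no depth.
- env.sign_off(): hands the job in, once; it reports no verdict.
The state is a dict: "time_s": time; "qpos": joint angles; "joint_velocities": joint speeds; "effort": joint torques, N m; "tool_pos": TCP position; "tool_rot": TCP orientation; "force": force on the tool from outside, world axes, zero at the start; "wrist_torque": the same for the moment, N m; "grip_width": finger opening in m.
Only numpy, scipy, OpenCV 4.12 (cv2) and the standard library are available. Lean on these libraries where they do the work, as an engineer would, in place of code of your own. Each camera call takes 0.05 s, during which the arm holds its last target.

## Working session

There is one attempt and no reset: what is moved stays moved. The work goes in short steps, Python scripts to look and compute and a tool call to move; the robot and the scene stay as the last step left them, time stands still between calls to the robot, and variables do not carry over. Pictures are saved under pics/ and viewed, and the job is handed in when it is done.

Besides the shell and the picture viewer there is one more tool, called after "Request:" as name(argument=value, ...) on one line, values as JSON. drive_tool: Moves the arm, as the interface text tells. Shifts and turns lie within -1 to 1; 1 stands for 0.04 m of shift or 120 degrees of turn. Its arguments: {"type":"object","properties":{"increments":{"type":"array"},"hand":{"type":"number"},"squeeze":{"type":"number"}},"required":["increments"]}

```bash
mkdir -p pics; ls
python3 - <<'E'
from cell import env
import cv2
print(env.get_obs())
for n in ("scene","top"):
    c=env.read_camera(n); print(n,c["fx"],c["fy"],c["cx"],c["cy"],c["R"],c["t"])
    cv2.imwrite(f"pics/{n}0.png",c["frame"][:,:,::-1])
E
```

```text
pics
{'time_s': 0.0, 'qpos': array([-74.25179676,  18.43927961,  -4.01694079,  83.17570128,
         1.29564464,  78.54056972,  -3.26043709]), 'joint_velocities': array([ 0.03807252,  0.05648168,  0.11852366,  0.00967762, -0.05764819,
       -0.04959496,  0.06167985]), 'effort': array([ 4.21232135e-04, -4.91293359e+01, -4.03496716e-01, -3.12527204e+01,
       -6.38796366e-02,  4.40497440e-02,  1.79997264e-04]), 'tool_pos': array([0.16747267, 0.62747526, 0.22145222]), 'tool_rot': array([-176.89813052,   89.88957441, -101.83553744]), 'force': array([ 0.1420288 , -0.33252933,  0.04789522]), 'wrist_torque': array([ 0.00543559,  0.02305918, -0.0150561 ]), 'grip_width': 0.08687456722404391}
scene 410.7674523297438 410.7674523297438 278.8918466081919 206.51622697084014 [[-0.29919859  0.9540893  -0.0139218 ]
 [ 0.80837932  0.24569891 -0.5349345 ]
 [-0.50695471 -0.17130574 -0.84477882]] [ 0.21210303 -0.46444618  1.65329435]
top 467.3728442595865 467.3728442595865 279.9024327013204 206.62274511382293 [[ 0.00579469 -0.99991747 -0.01146654]
 [-0.99744568 -0.00496323 -0.07125645]
 [ 0.07119366  0.01185016 -0.99739212]] [0.00173896 0.64141083 1.43144685]
```

View pics/scene0.png

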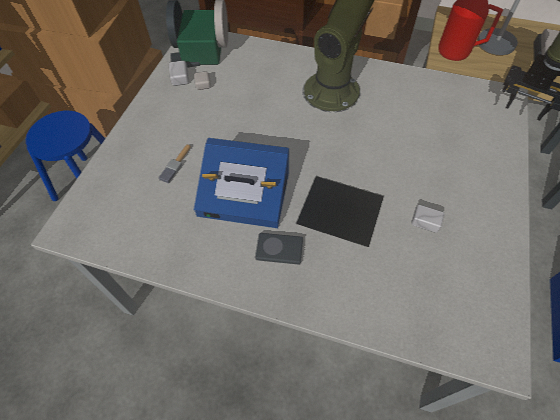

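View pics/top0.png

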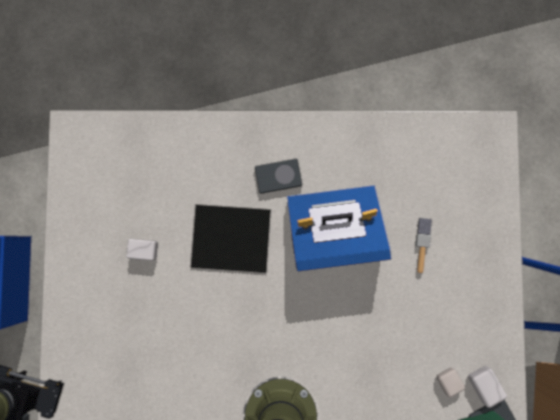

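```bash
cat > h.py <<'E'
import numpy as np, cv2
from cell import env
def cam(n):
    c=env.read_camera(n); c["R"]=np.array(c["R"]);c["t"]=np.array(c["t"]);return c
def proj(c,X):
    p=np.atleast_2d(X)@c["R"].T+c["t"]; return np.c_[c["fx"]*p[:,0]/p[:,2]+c["cx"],c["fy"]*p[:,1]/p[:,2]+c["cy"]]
def ray(c,uv):
    d=np.array([(uv[0]-c["cx"])/c["fx"],(uv[1]-c["cy"])/c["fy"],1.0]); d=c["R"].T@d
    return -c["R"].T@c["t"], d/np.linalg.norm(d)
def onz(c,uv,z):
    o,d=ray(c,uv); return o+d*(z-o[2])/d[2]
def tri(c1,u1,c2,u2):
    A=[];b=[]
    for c,u in((c1,u1),(c2,u2)):
        o,d=ray(c,u);P=np.eye(3)-np.outer(d,d);A.append(P);b.append(P@o)
    A=np.vstack(A);b=np.hstack(b);X=np.linalg.lstsq(A,b,rcond=None)[0];return X,np.linalg.norm(A@X-b)
def crop(c,x0,y0,x1,y1,s,fn):
    cv2.imwrite(fn,cv2.resize(c["frame"][y0:y1,x0:x1,::-1],None,fx=s,fy=s,interpolation=cv2.INTER_CUBIC))
E
python3 - <<'E'
from h import *
s=cam("scene");t=cam("top")
crop(s,185,125,305,235,6,"pics/s1.png"); crop(t,275,175,405,280,6,"pics/t1.png")
for n,c,roi in (("scene",s,(295,170,390,250)),("top",t,(185,200,275,278))):
    x0,y0,x1,y1=roi; g=c["frame"][y0:y1,x0:x1].max(2)
    m=(g<45).astype(np.uint8)
    cs,_=cv2.findContours(m,cv2.RETR_EXTERNAL,cv2.CHAIN_APPROX_NONE); k=max(cs,key=cv2.contourArea)
    a=cv2.approxPolyDP(cv2.convexHull(k),4,True)[:,0]+[x0,y0]
    P=np.array([onz(c,p,0.008) for p in a]); print(n,a.tolist(),P.round(3).tolist(),P.mean(0),[np.linalg.norm(P[i]-P[i-1]).round(3) for i in range(len(P))])
E
```

```text
scene [[360, 210], [350, 233], [340, 237], [297, 223], [316, 177], [354, 200]] [[0.527, 0.221, 0.008], [0.62, 0.208, 0.008], [0.643, 0.181, 0.008], [0.634, 0.038, 0.008], [0.439, 0.049, 0.008], [0.494, 0.194, 0.008]] [0.55955297 0.14830022 0.008     ] [np.float64(0.042), np.float64(0.094), np.float64(0.036), np.float64(0.143), np.float64(0.195), np.float64(0.155)]
top [[197, 206], [268, 211], [264, 271], [192, 266]] [[0.643, 0.267, 0.008], [0.628, 0.043, 0.008], [0.441, 0.054, 0.008], [0.455, 0.279, 0.008]] [0.54201353 0.16043703 0.008     ] [np.float64(0.188), np.float64(0.224), np.float64(0.188), np.float64(0.225)]
```

View pics/s1.png

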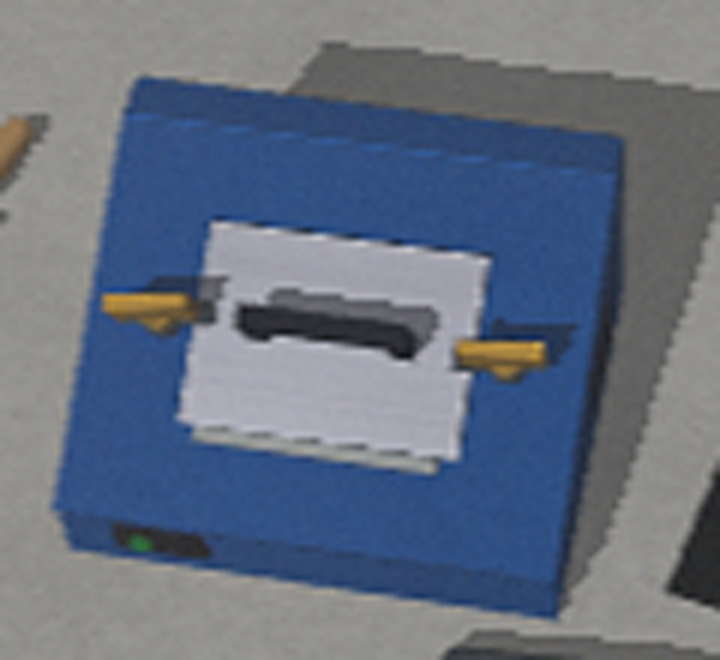

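View pics/t1.png

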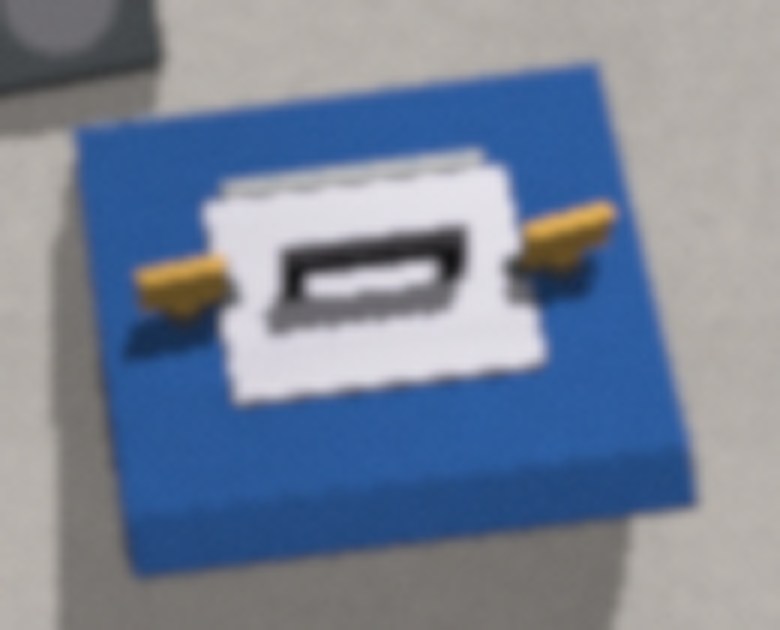

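Run:
```python
from h import *
s=cam("scene");t=cam("top")
S=lambda x,y:((x+.5)/6-.5+185,(y+.5)/6-.5+125)
T=lambda x,y:((x+.5)/6-.5+275,(y+.5)/6-.5+175)
fr=[onz(t,T(78,130),.05),onz(t,T(600,65),.05)]; bk=[onz(t,T(138,575),.142),onz(t,T(695,507),.142)]
sfr=[onz(s,S(557,578),.05),onz(s,S(57,510),.05)]; sbk=[onz(s,S(622,138),.142),onz(s,S(138,78),.142)]
for nm,A in(("top fr",fr),("top bk",bk),("sc fr",sfr),("sc bk",sbk)):
    d=A[0]-A[1]; print(nm,np.round(A,4).tolist(),"len",np.linalg.norm(d).round(4),"yaw of y",np.degrees(np.arctan2(-d[0],d[1])).round(2))
for f,b in((fr,bk),(sfr,sbk)):
    print("depth",np.linalg.norm((f[0]+f[1]-b[0]-b[1])/2)," centre",np.mean(f+b,axis=0)[:2])
# triangulated points
for nm,a,b in (("handle top mid",(327,322),(372,240)),("Lwing",(502,353),(182,275)),("Rwing",(148,307),(570,235)),
   ("cov c1 (back,left)",(490,258),(237,403)),("cov back right",(210,220),(545,362)),("cov fr left",(458,460),(203,205)),("cov fr right",(180,422),(508,168))):
    X,e=tri(s,S(*a),t,T(*b)); print(nm,X.round(4),"res",e.round(4))
c=[onz(s,p,.008) for p in((316,177),(383,190),(370,244),(297,222))];print("pad sc",np.mean(c,axis=0),np.round(c,3).tolist())
```

```text
top fr [[0.6714, -0.0184, 0.05], [0.7059, -0.2841, 0.05]] len 0.2679 yaw of y 7.4
top bk [[0.4523, -0.0473, 0.142], [0.4858, -0.3094, 0.142]] len 0.2643 yaw of y 7.29
sc fr [[0.6681, -0.0169, 0.05], [0.7054, -0.2821, 0.05]] len 0.2678 yaw of y 8.01
sc bk [[0.4499, -0.0478, 0.142], [0.485, -0.3121, 0.142]] len 0.2667 yaw of y 7.56
depth 0.23958478681311512  centre [ 0.57884491 -0.16481065]
depth 0.23972398881655957  centre [ 0.57709387 -0.16471554]
handle top mid [ 0.6106 -0.1567  0.1433] res 0.0014
Lwing [ 0.5943 -0.0681  0.1304] res 0.0001
Rwing [ 0.6149 -0.2552  0.1232] res 0.0002
cov c1 (back,left) [ 0.5334 -0.095   0.1235] res 0.0
cov back right [ 0.5542 -0.2432  0.1267] res 0.0017
cov fr left [ 0.6316 -0.0812  0.0795] res 0.0008
cov fr right [ 0.6504 -0.2316  0.0769] res 0.0018
pad sc [0.53394978 0.159933   0.008     ] [[0.439, 0.049, 0.008], [0.426, 0.279, 0.008], [0.64, 0.275, 0.008], [0.63, 0.036, 0.008]]
```

```bash
cat >> h.py <<'E'
from scipy.spatial.transform import Rotation as Ro
YAW=np.radians(7.55)
f=np.array([np.cos(YAW),np.sin(YAW),0]); by=np.array([np.sin(YAW),-np.cos(YAW),0])
n=0.4226*f+np.array([0,0,.9063]); up=-0.9063*f+np.array([0,0,.4226])
SEAT=np.array([.578,-.165,0])+.015*f+[0,0,.095]
PAD=np.array([.541,.160,0])
def now():
    o=env.get_obs(); return o, np.array(o["tool_pos"]), Ro.from_euler("xyz",o["tool_rot"],degrees=True).as_matrix()
def tilt(ang,flip=0):
    """tool x=-n; jaw z = up-slope direction rotated by ang(rad) anticlockwise about n (seen from outside)"""
    z=Ro.from_rotvec(n*ang).apply(up)*(-1 if flip else 1); x=-n; return np.c_[x,np.cross(z,x),z]
def plan(p1,R1,N,p0=None,R0=None):
    if p0 is None: o,p0,R0=now()
    w=Ro.from_matrix(R0.T@R1).as_rotvec()/N
    M=sum(Ro.from_rotvec(k*w).as_matrix() for k in range(N))
    v=np.linalg.solve(M,R0.T@(p1-p0))
    print("N",N,"row",np.round(v/.04,3).tolist(),np.round(np.degrees(w)/120,4).tolist(),"|shift|mm",np.linalg.norm(v)*1e3,"turn",np.degrees(np.linalg.norm(w)))
E
python3 - <<'E'
from h import *
o,p,R=now();print(R.round(3))
t=cam("top");s=cam("scene")
# brass wings
for nm,c in(("top",t),("scene",s)):
    h=cv2.cvtColor(c["frame"],cv2.COLOR_RGB2HSV); m=((h[...,0]>12)&(h[...,0]<28)&(h[...,1]>130)&(h[...,2]>110)).astype(np.uint8)
    nn,lab,st,ce=cv2.connectedComponentsWithStats(m)
    for i in range(1,nn):
        if st[i,4]<15: continue
        ys,xs=np.where(lab==i)
        if not(170<ys.mean()<240 and 190<xs.mean()<400):continue
        # line thru pixels -> plane at 43mm over the panel ; crude PCA
        q=np.c_[xs,ys].astype(float);u,sv,vt=np.linalg.svd(q-q.mean(0));e=[q.mean(0)+k*8*vt[0] for k in(-1,1)]
        W=[]
        for a in e:
            O,d=ray(c,a);pl=SEAT+.038*n;W.append(O+d*((pl-O)@n)/(d@n))
        dd=W[1]-W[0]; a=np.degrees(np.arctan2(-(dd@up),(dd@by)));a=(a+90)%180-90
        print(nm,st[i],ce[i].round(1),"ang",a.round(1),"mid-seat by,up",((W[0]+W[1])/2-SEAT)@by,((W[0]+W[1])/2-SEAT)@up)
for nm,sg in(("L",1),("R",-1)):
    print(nm,(SEAT+sg*.093*by+.034*n).round(4))
for fl in(0,1):
    R1=tilt(0,fl);print(R1.round(3)); print(np.degrees(Ro.from_matrix(R.T@R1).as_rotvec()))
E
```

```text
[[-0.    -0.966  0.258]
 [-0.001  0.258  0.966]
 [-1.    -0.    -0.001]]
top [363 210  13   6  42] [369.  212.6] ang 10.1 mid-seat by,up 0.09160424333693244 0.0033158249705213566
top [299 219  13   5  37] [305.  220.7] ang 2.1 mid-seat by,up -0.09369450860989931 0.0032232320562635736
scene [203 174  13   3  37] [208.7 174.9] ang 9.0 mid-seat by,up 0.09417526785024949 0.0038861774861288123
scene [261 182  14   3  40] [267.8 183. ] ang 7.7 mid-seat by,up -0.09241971192691446 0.0034417588160723287
L [ 0.6193 -0.2533  0.1258]
R [ 0.5949 -0.0689  0.1258]
[[-0.419  0.131 -0.898]
 [-0.056 -0.991 -0.119]
 [-0.906 -0.     0.423]]
[-110.44669555  -16.38392759   24.45474544]
[[-0.419 -0.131  0.898]
 [-0.056  0.991  0.119]
 [-0.906  0.    -0.423]]
[66.37710017 21.99473848 14.73579855]
```

```bash
sed -i 's/^SEAT=.*/SEAT=np.array([.576,-.165,0])+.015*f+[0,0,.095]/' h.py
python3 - <<'E'
from h import *
plan(SEAT-.093*by+.12*n, tilt(np.radians(5),1), 25)
E
```

```text
N 25 row [0.004, -0.857, -0.174] [0.0205, 0.0071, 0.0052] |shift|mm 34.977799579135954 turn 2.673792963673331
```

Request:
drive_tool(increments=[[[0,-0.86,-0.17],[0.0205,0.007,0.005]],[[0,-0.86,-0.17],[0.0205,0.007,0.005]],[[0,-0.86,-0.17],[0.0205,0.007,0.005]],[[0,-0.86,-0.17],[0.0205,0.007,0.005]],[[0,-0.86,-0.17],[0.0205,0.007,0.005]],[[0,-0.86,-0.17],[0.0205,0.007,0.005]],[[0,-0.86,-0.17],[0.0205,0.007,0.005]],[[0,-0.86,-0.17],[0.0205,0.007,0.005]],[[0,-0.86,-0.17],[0.0205,0.007,0.005]],[[0,-0.86,-0.17],[0.0205,0.007,0.005]]], hand=-0.08, squeeze=30)

```text
time_s: 1.4
tool_pos: [0.4454, 0.4165, 0.2145]
tool_rot: [156.8, 79.7, -152.9]
force: [0.6, 0.5, 0.2]
grip_width: 0.0403
```

Run:
```python
from h import *
o,p,R=now();print(o["time_s"],p,o["qpos"].round(1),o["grip_width"])
plan(SEAT-.093*by+.12*n, tilt(np.radians(5),1), 15)
```

```text
1.4 [0.44540029 0.41645439 0.21452095] [-50.7  21.5   9.1  81.   -5.9  87.8   9.2] 0.04027869895174684
N 15 row [0.01, -0.855, -0.177] [0.0204, 0.0072, 0.0052] |shift|mm 34.922267481019105 turn 2.6721825973459334
```

Request:
drive_tool(increments=[[[0.01,-0.86,-0.18],[0.0205,0.007,0.005]],[[0.01,-0.86,-0.18],[0.0205,0.007,0.005]],[[0.01,-0.86,-0.18],[0.0205,0.007,0.005]],[[0.01,-0.86,-0.18],[0.0205,0.007,0.005]],[[0.01,-0.86,-0.18],[0.0205,0.007,0.005]],[[0.01,-0.86,-0.18],[0.0205,0.007,0.005]],[[0.01,-0.86,-0.18],[0.0205,0.007,0.005]],[[0.01,-0.86,-0.18],[0.0205,0.007,0.005]],[[0.01,-0.86,-0.18],[0.0205,0.007,0.005]],[[0.01,-0.86,-0.18],[0.0205,0.007,0.005]]])

```text
time_s: 2.4
tool_pos: [0.6033, 0.1058, 0.2026]
tool_rot: [169.3, 70.0, -165.4]
force: [1.1, 0.6, 0.3]
grip_width: 0.04
```

Run:
```python
from h import *
o,p,R=now();print(o["time_s"],p,o["qpos"].round(1),o["grip_width"])
plan(SEAT-.093*by+.12*n, tilt(np.radians(5),1), 7)
```

```text
2.4 [0.60325863 0.10582524 0.20263653] [-26.9  31.3  21.6  72.2  -8.3  98.3  19.2] 0.03995913941574873
N 7 row [0.009, -0.604, -0.119] [0.0145, 0.0054, 0.004] |shift|mm 24.60867940629132 turn 1.9177743658958648
```

Request:
drive_tool(increments=[[[0.01,-0.6,-0.12],[0.0145,0.0055,0.004]],[[0.01,-0.6,-0.12],[0.0145,0.0055,0.004]],[[0.01,-0.6,-0.12],[0.0145,0.0055,0.004]],[[0.01,-0.6,-0.12],[0.0145,0.0055,0.004]],[[0.01,-0.6,-0.12],[0.0145,0.0055,0.004]],[[0.01,-0.6,-0.12],[0.0145,0.0055,0.004]],[[0.01,-0.6,-0.12],[0.0145,0.0055,0.004]],[[0,0,0],[0,0,0]]])

```text
time_s: 3.2
tool_pos: [0.6276, -0.0677, 0.2034]
tool_rot: [175.6, 64.9, -172.3]
force: [0.2, -1.3, -0.7]
grip_width: 0.0399
```

Run:
```python
from h import *
o,p,R=now();print(o["time_s"],p,o["qpos"].round(1),o["grip_width"])
plan(SEAT-.093*by+.12*n, tilt(np.radians(5),1), 1)
plan(SEAT-.093*by+.017*n, tilt(np.radians(5),1), 7)
s=cam("scene");t=cam("top")
crop(s,185,105,335,235,5,"pics/s2.png"); crop(t,265,155,405,280,5,"pics/t2.png")
for c in(s,t): print(proj(c,p),proj(c,p+R[:,0]*.05))
```

```text
3.2 [ 0.62759444 -0.06765806  0.20337336] [-14.   38.4  26.9  64.3  -8.7 104.7  23. ] 0.0399435277863462
N 1 row [-0.028, 0.079, 0.043] [-0.0033, -0.001, 0.0006] |shift|mm 3.7499354855882414 turn 0.4252986201221858
N 7 row [0.364, 0.012, 0.007] [-0.0005, -0.0001, 0.0001] |shift|mm 14.566382164459263 turn 0.060756945731740834
[[263.83904302 177.66371947]] [[265.85387811 181.01337164]]
[[305.86856913 207.08685847]] [[306.16408285 215.67142481]]
```

View pics/s2.png

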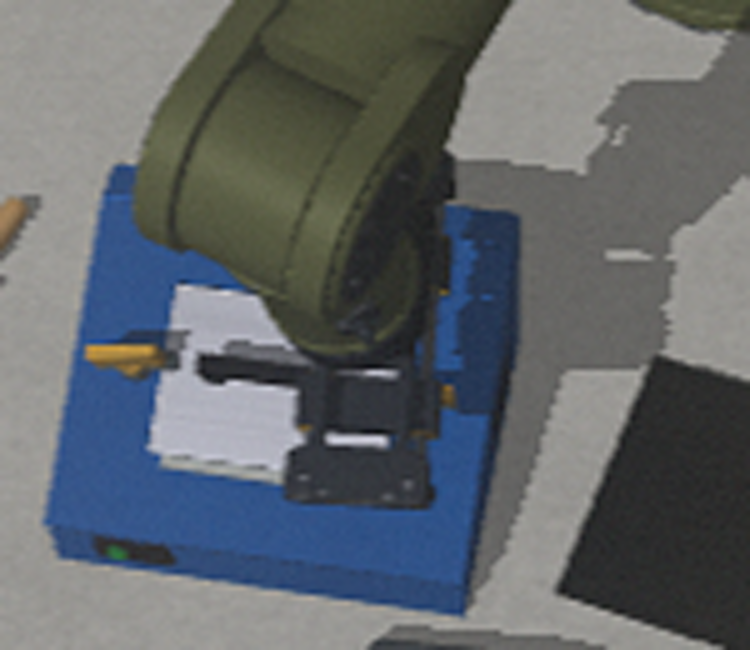

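View pics/t2.png

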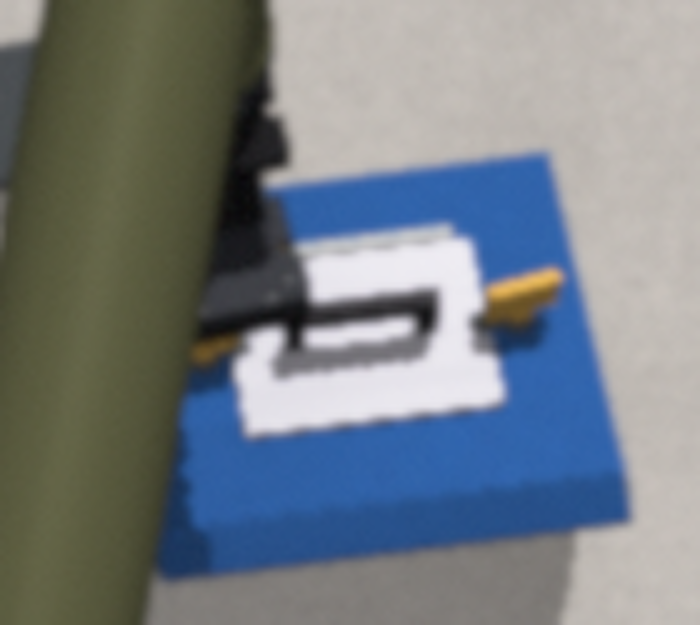

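Request:
drive_tool(increments=[[[0.3,0.03,0.02],[-0.003,0,0]],[[0.35,0.02,0.01],[0,0,0]],[[0.35,0.02,0.01],[0,0,0]],[[0.35,0.01,0.01],[0,0,0]],[[0.35,0.01,0],[0,0,0]],[[0.35,0.01,0],[0,0,0]],[[0,0,0],[0,0,0]]])

```text
time_s: 4.0
tool_pos: [0.5932, -0.0603, 0.1273]
tool_rot: [174.4, 64.8, -172.5]
force: [-0.3, 0.5, -0.2]
grip_width: 0.0401
```

Run:
```python
from h import *
o,p,R=now();print(o["time_s"],p,o["qpos"].round(1),o["grip_width"],o["force"],o["wrist_torque"])
plan(SEAT-.093*by+.017*n, tilt(np.radians(5),1), 1)
```

```text
4.0 [ 0.59323627 -0.06025429  0.1272741 ] [-16.   36.7  26.1  75.8  -8.4  95.1  23. ] 0.040130601277621275 [-0.29607412  0.5266399  -0.1718107 ] [ 0.01246251 -0.47310909 -0.00239644]
N 1 row [0.474, -0.212, -0.037] [0.005, -0.0016, -0.0003] |shift|mm 20.81053837177573 turn 0.6366197388050594
```

Request:
drive_tool(increments=[[[0,-0.2,-0.03],[0.004,0,0]],[[0,0,0],[0,0,0]],[[0,0,0],[0,0,0]]])

```text
time_s: 4.3
tool_pos: [0.5959, -0.071, 0.1297]
tool_rot: [175.2, 65.1, -172.3]
force: [0.2, 0.9, -0.2]
grip_width: 0.0395
```

Run:
```python
from h import *
o,p,R=now();print(o["time_s"],p,o["qpos"].round(1),o["grip_width"],o["force"],o["wrist_torque"])
plan(SEAT-.093*by+.017*n, tilt(np.radians(5),1), 1)
s=cam("scene")
crop(s,185,105,335,235,5,"pics/s3.png")
```

```text
4.3 [ 0.59589176 -0.07098641  0.12971434] [-15.4  36.9  26.5  75.3  -8.3  95.2  23.3] 0.03950033985237302 [ 0.15342935  0.91038401 -0.18805516] [ 0.01907522 -0.4794907  -0.0186848 ]
N 1 row [0.542, 0.062, -0.015] [-0.0008, 0.0004, 0.0004] |shift|mm 21.825861015071048 turn 0.11310718257665597
```

View pics/s3.png

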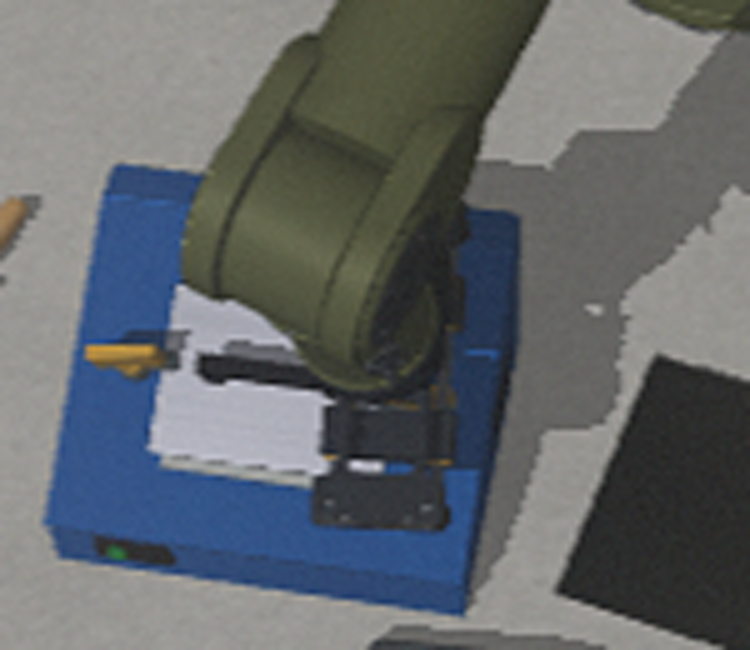

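Request:
drive_tool(increments=[[[0.27,0.02,0],[0,0,0]],[[0.26,0.02,0],[0,0,0]],[[0,0,0],[0,0,0]]])

```text
time_s: 4.65
tool_pos: [0.5841, -0.0698, 0.1078]
tool_rot: [175.0, 64.7, -172.5]
force: [-0.3, -0.2, -0.5]
grip_width: 0.04
```

Request:
drive_tool(increments=[[[0,0,0],[0,0,0]],[[0,0,0],[0,0,0]],[[0,0,0],[0,0,0]],[[0,0,0],[0,0,0]],[[0,0,0],[0,0,0]]], hand=-1)

```text
time_s: 5.15
tool_pos: [0.584, -0.0708, 0.111]
tool_rot: [175.1, 64.7, -172.4]
force: [-3.2, 0.6, 3.0]
grip_width: 0.0085
```

Run:
```python
from h import *
o,p,R=now();print(o["time_s"],p,o["qpos"].round(1),o["grip_width"],o["force"],o["wrist_torque"])
plan(SEAT-.093*by+.017*n, tilt(np.radians(5),1), 1)
```

```text
5.15 [ 0.58399019 -0.07077127  0.11102581] [-15.7  36.6  26.4  78.1  -8.2  93.   23.2] 0.008533195561228769 [-3.1961543   0.5572925   2.97310788] [ 0.21457814  0.39382783 -0.11418985]
N 1 row [-0.006, 0.012, 0.05] [-0.0009, -0.0028, -0.0002] |shift|mm 2.0816964133385016 turn 0.353476408890367
```

Request:
drive_tool(increments=[[[0,0,0],[-0.04,0,0]],[[0,0,0],[-0.06,0,0]],[[0,0,0],[-0.06,0,0]],[[0,0,0],[-0.06,0,0]],[[0,0,0],[-0.06,0,0]],[[0,0,0],[-0.06,0,0]],[[0,0,0],[-0.06,0,0]],[[0,0,0],[-0.06,0,0]],[[0,0,0],[-0.06,0,0]],[[0,0,0],[-0.06,0,0]]])

```text
time_s: 6.15
tool_pos: [0.5847, -0.0699, 0.1106]
tool_rot: [105.1, 64.8, -172.5]
force: [-4.0, 1.4, 3.8]
grip_width: 0.0087
```

Run:
```python
from h import *
o,p,R=now();print(o["time_s"],p,o["qpos"].round(1),o["grip_width"],o["force"],o["wrist_torque"],o["wrist_torque"]@R)
plan(SEAT-.093*by+.017*n, tilt(np.radians(90),1), 1)
```

```text
6.15 [ 0.58470793 -0.06992653  0.11064715] [-6.3 34.9 11.9 77.7 -1.5 92.8 87.7] 0.0087134564147821 [-3.96557357  1.35941396  3.82601038] [ 0.20156386  0.54919559 -0.22283918] [ 0.08613355 -0.19352115  0.58909393]
N 1 row [-0.006, -0.026, 0.004] [-0.1265, 0.0001, -0.0018] |shift|mm 1.0918466437295258 turn 15.175804391406047
```

Request:
drive_tool(increments=[[[0,0,0],[-0.05,0,0]],[[0,0,0],[-0.05,0,0]],[[0,0,0],[-0.03,0,0]],[[0,0,0],[-0.01,0,0]],[[0,0,0],[0,0,0]],[[0,0,0],[0,0,0]]])

```text
time_s: 6.75
tool_pos: [0.5847, -0.0696, 0.1106]
tool_rot: [88.6, 64.8, -172.6]
force: [-5.6, 1.7, 6.2]
grip_width: 0.009
```

Run:
```python
from h import *
o,p,R=now();print(o["time_s"],p,o["qpos"].round(1),o["grip_width"],o["force"],o["wrist_torque"],o["wrist_torque"]@R)
plan(SEAT-.093*by+.017*n, tilt(np.radians(90),1), 1)
s=cam("scene")
crop(s,185,105,335,235,5,"pics/s4.png")
```

```text
6.75 [ 0.58473232 -0.0696295   0.11060685] [ -4.1  34.7   8.6  77.6  -0.   92.8 102.9] 0.009049250175412082 [-5.59956365  1.70220928  6.22338843] [ 0.34175753  0.87643879 -0.64738973] [ 0.3932779  -0.70437567  0.80823514]
N 1 row [-0.006, -0.024, -0.01] [0.0105, 0.0005, -0.0017] |shift|mm 1.0910814138712328 turn 1.2792471984642528
```

View pics/s4.png

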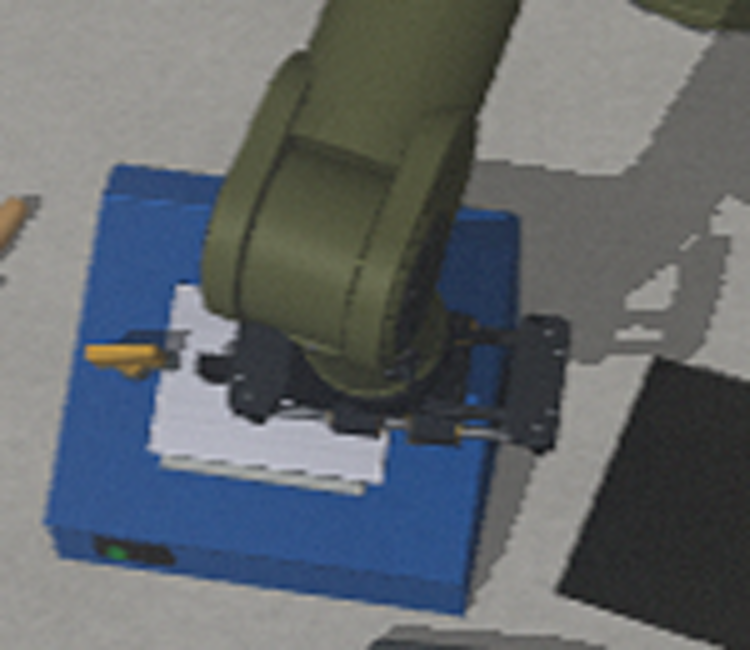

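Request:
drive_tool(increments=[[[0,0,0],[0,0,0]],[[0,0,0],[0,0,0]],[[-0.3,0,0],[0,0,0]],[[-0.6,0,0],[0,0,0]],[[-0.6,0,0],[0,0,0]],[[-0.5,0,0],[0,0,0]],[[0,0,0],[0,0,0]]], hand=-0.42)

```text
time_s: 7.5
tool_pos: [0.6222, -0.0657, 0.1852]
tool_rot: [88.9, 65.3, -172.2]
force: [-0.1, 0.2, -0.4]
grip_width: 0.0251
```

Run:
```python
from h import *
o,p,R=now();print(o["time_s"],p,o["qpos"].round(1),o["grip_width"],o["force"])
print("h over panel",(p-SEAT)@n)
plan(SEAT+.093*by+.08*n, tilt(np.radians(9.5),1), 12)
```

```text
7.5 [ 0.62224052 -0.06567813  0.18524838] [ -4.1  36.    8.9  66.6  -0.2 101.9 103.2] 0.025147622470072024 [-0.13930664  0.24511099 -0.37061827]
h over panel 0.10033988030046259
N 12 row [0.043, -0.245, -0.342] [0.0568, 0.0001, 0.0003] |shift|mm 16.92098398829221 turn 6.81943909191073
```

Request:
drive_tool(increments=[[[0.02,-0.245,-0.34],[0.057,0,0]],[[0.02,-0.245,-0.34],[0.057,0,0]],[[0.02,-0.245,-0.34],[0.057,0,0]],[[0.02,-0.245,-0.34],[0.057,0,0]],[[0.02,-0.245,-0.34],[0.057,0,0]],[[0.02,-0.245,-0.34],[0.057,0,0]],[[0.02,-0.245,-0.34],[0.057,0,0]],[[0.02,-0.245,-0.34],[0.057,0,0]],[[0.02,-0.245,-0.34],[0.057,0,0]],[[0.02,-0.245,-0.34],[0.057,0,0]]], hand=-0.08)

```text
time_s: 8.5
tool_pos: [0.6521, -0.2205, 0.1664]
tool_rot: [157.4, 64.9, -172.4]
force: [-0.8, 1.1, 0.2]
grip_width: 0.0398
```

Request:
drive_tool(increments=[[[0.02,-0.245,-0.34],[0.057,0,0]],[[0.02,-0.245,-0.34],[0.057,0,0]],[[0,0,0],[0,0,0]],[[0,0,0],[0,0,0]]])

```text
time_s: 8.9
tool_pos: [0.6383, -0.249, 0.1738]
tool_rot: [170.6, 65.0, -172.5]
force: [-0.6, 0.8, -0.3]
grip_width: 0.0402
```

Run:
```python
from h import *
o,p,R=now();print(o["time_s"],p,o["qpos"].round(1),o["grip_width"],o["force"])
print("h over panel",(p-SEAT)@n)
plan(SEAT+.093*by+.05*n, tilt(np.radians(9.5),1), 1)
s=cam("scene");t=cam("top")
crop(s,185,105,335,235,5,"pics/s5.png");crop(t,265,155,405,280,5,"pics/t5.png")
```

```text
8.9 [ 0.63827871 -0.2490269   0.17376961] [ -0.2  45.2  28.5  57.4  -7.  103.   41.3] 0.040164548064016835 [-0.61325243  0.80815061 -0.29035407]
h over panel 0.08647503334777668
N 1 row [0.912, -0.042, 0.018] [-0.0008, -0.0004, -0.0002] |shift|mm 36.52061148753553 turn 0.10336745392506565
```

View pics/s5.png

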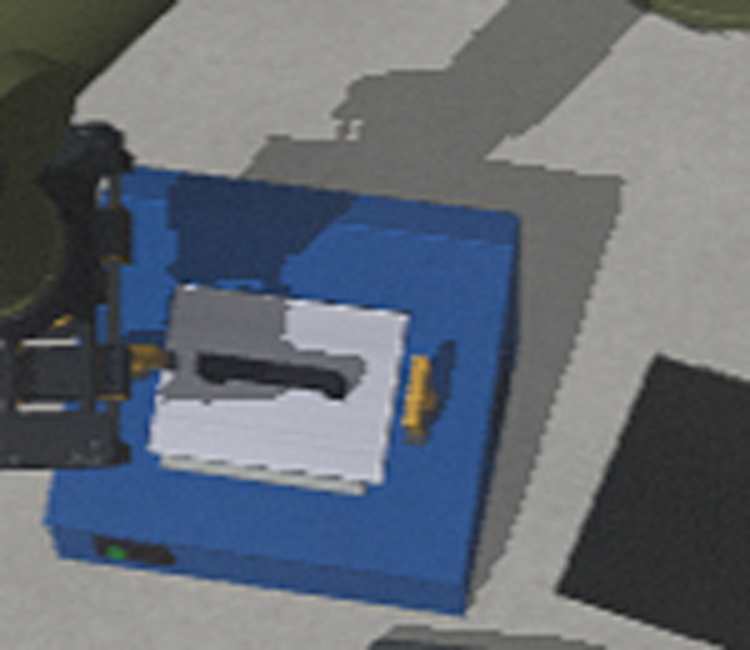

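View pics/t5.png

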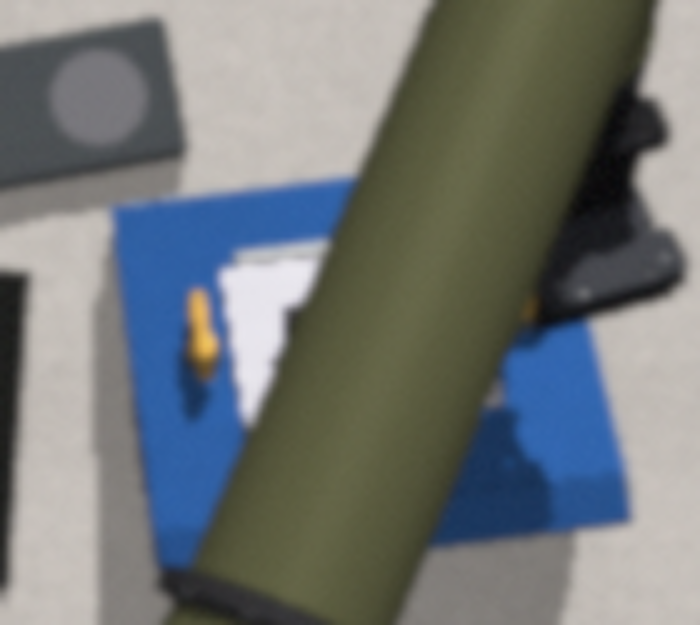

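Request:
drive_tool(increments=[[[0.3,-0.02,0.01],[0,0,0]],[[0.3,-0.02,0.01],[0,0,0]],[[0.3,0,0],[0,0,0]],[[0.3,0,0],[0,0,0]],[[0,0,0],[0,0,0]]])

```text
time_s: 9.5
tool_pos: [0.6175, -0.2529, 0.1279]
tool_rot: [170.5, 64.7, -172.7]
force: [-0.2, 0.2, -0.3]
grip_width: 0.0403
```

Run:
```python
from h import *
o,p,R=now();print(o["time_s"],p,o["qpos"].round(1),o["grip_width"],o["force"])
print("h over panel",(p-SEAT)@n)
plan(SEAT+.093*by+.017*n, tilt(np.radians(9.5),1), 1)
```

```text
9.5 [ 0.61746444 -0.25286702  0.12792531] [-0.9 44.4 28.4 64.4 -6.7 97.2 41.3] 0.040291505765997764 [-0.17116836  0.19144905 -0.34982739]
h over panel 0.03599326924526596
N 1 row [0.475, -0.015, 0.018] [-0.0018, -0.002, -0.0011] |shift|mm 19.012885032043915 turn 0.3481938392396163
```

Request:
drive_tool(increments=[[[0.25,0,0],[0,0,0]],[[0.22,0,0],[0,0,0]],[[0,0,0],[0,0,0]]])

```text
time_s: 9.8
tool_pos: [0.6104, -0.2543, 0.1121]
tool_rot: [170.7, 64.9, -172.5]
force: [0.0, 0.3, 0.1]
grip_width: 0.0404
```

Request:
drive_tool(increments=[[[0,0,0],[0,0,0]],[[0,0,0],[0,0,0]],[[0,0,0],[0,0,0]],[[0,0,0],[0,0,0]],[[0,0,0],[0,0,0]]], hand=-1)

```text
time_s: 10.3
tool_pos: [0.6098, -0.2551, 0.1145]
tool_rot: [170.9, 64.7, -172.4]
force: [-2.7, 1.9, 2.4]
grip_width: 0.0088
```

Run:
```python
from h import *
o,p,R=now();print(o["time_s"],p,o["qpos"].round(1),o["grip_width"],o["force"],o["wrist_torque"]@R)
plan(SEAT+.093*by+.017*n, tilt(np.radians(90),1), 1)
```

```text
10.3 [ 0.60976436 -0.25508072  0.11449955] [-1.1 44.1 28.4 66.6 -6.5 95.4 41.3] 0.008766416477686438 [-2.72302838  1.89432004  2.35119916] [ 0.0699436  -0.09811496  0.46937489]
N 1 row [0.087, 0.009, 0.058] [-0.6734, -0.0017, -0.0018] |shift|mm 4.194131425044199 turn 80.81334025368878
```

Request:
drive_tool(increments=[[[0,0,0],[-0.04,0,0]],[[0,0,0],[-0.06,0,0]],[[0,0,0],[-0.06,0,0]],[[0,0,0],[-0.06,0,0]],[[0,0,0],[-0.06,0,0]],[[0,0,0],[-0.06,0,0]],[[0,0,0],[-0.06,0,0]],[[0,0,0],[-0.06,0,0]],[[0,0,0],[-0.06,0,0]],[[0,0,0],[-0.06,0,0]]])

```text
time_s: 11.3
tool_pos: [0.6105, -0.2541, 0.1141]
tool_rot: [100.8, 64.8, -172.6]
force: [-3.2, 2.0, 3.2]
grip_width: 0.0087
```

Run:
```python
from h import *
o,p,R=now();print(o["time_s"],p,o["qpos"].round(1),o["grip_width"],o["force"],o["wrist_torque"]@R)
plan(SEAT+.093*by+.017*n, tilt(np.radians(90),1), 1)
```

```text
11.3 [ 0.61048526 -0.25412712  0.11411998] [  7.1  42.   13.8  66.1   1.8  95.4 105.7] 0.008718964678481739 [-3.19570915  2.01795624  3.23080458] [ 0.1074845  -0.39597584  0.35832888]
N 1 row [0.087, -0.033, 0.003] [-0.0906, 0.0002, -0.0013] |shift|mm 3.7260651797918616 turn 10.870243036243792
```

Request:
drive_tool(increments=[[[0,0,0],[-0.04,0,0]],[[0,0,0],[-0.04,0,0]],[[0,0,0],[-0.02,0,0]],[[0,0,0],[-0.004,0,0]],[[0,0,0],[0,0,0]],[[0,0,0],[0,0,0]]])

```text
time_s: 11.9
tool_pos: [0.6105, -0.2539, 0.1141]
tool_rot: [88.6, 64.8, -172.6]
force: [-4.6, 2.2, 4.4]
grip_width: 0.0091
```

Run:
```python
from h import *
o,p,R=now();print(o["time_s"],p,o["qpos"].round(1),o["grip_width"],o["force"],o["wrist_torque"]@R)
plan(SEAT+.093*by+.017*n, tilt(np.radians(90),1), 1)
```

```text
11.9 [ 0.61050962 -0.25389493  0.11409387] [  8.5  41.9  11.3  66.    3.2  95.5 116.9] 0.009062438889285224 [-4.5747891   2.16818759  4.38779355] [ 0.41076317 -0.82634853  0.7405742 ]
N 1 row [0.087, -0.031, -0.009] [0.0104, 0.0005, -0.0013] |shift|mm 3.718700494249706 turn 1.2641646006076257
```

Request:
drive_tool(increments=[[[0,0,0],[0,0,0]],[[0,0,0],[0,0,0]],[[-0.3,0,0],[0,0,0]],[[-0.6,0,0],[0,0,0]],[[-0.6,0,0],[0,0,0]],[[-0.3,0,0],[0,0,0]],[[0,0,0],[0,0,0]]], hand=-0.42)

```text
time_s: 12.6
tool_pos: [0.6438, -0.2504, 0.181]
tool_rot: [89.0, 65.2, -172.0]
force: [0.7, 0.2, -0.6]
grip_width: 0.0251
```

Run:
```python
from h import *
o,p,R=now();print(o["time_s"],p,o["qpos"].round(1),o["grip_width"],o["force"])
print("h over panel",(p-SEAT)@n)
plan(SEAT+.085*n, tilt(np.radians(0),1), 12)
```

```text
12.6 [ 0.64384467 -0.25041805  0.18096005] [  8.4  43.6  11.5  55.4   2.9 104.  117.4] 0.02511206045427752 [ 0.65078431  0.19186339 -0.64886481]
h over panel 0.0952462671159111
N 12 row [0.021, 0.143, 0.164] [0.0634, 0.0, 0.0002] |shift|mm 8.726651002777396 turn 7.611980236791964
```

Request:
drive_tool(increments=[[[0.02,0.143,0.164],[0.0635,0,0]],[[0.02,0.143,0.164],[0.0635,0,0]],[[0.02,0.143,0.164],[0.0635,0,0]],[[0.02,0.143,0.164],[0.0635,0,0]],[[0.02,0.143,0.164],[0.0635,0,0]],[[0.02,0.143,0.164],[0.0635,0,0]],[[0.02,0.143,0.164],[0.0635,0,0]],[[0.02,0.143,0.164],[0.0635,0,0]],[[0.02,0.143,0.164],[0.0635,0,0]],[[0.02,0.143,0.164],[0.0635,0,0]]], hand=0.1)

```text
time_s: 13.6
tool_pos: [0.6172, -0.1726, 0.1756]
tool_rot: [165.2, 64.9, -172.4]
force: [0.5, 0.9, 0.3]
grip_width: 0.048
```

Request:
drive_tool(increments=[[[0.02,0.143,0.164],[0.0635,0,0]],[[0.02,0.143,0.164],[0.0635,0,0]],[[0,0,0],[0,0,0]],[[0,0,0],[0,0,0]]])

```text
time_s: 14.0
tool_pos: [0.6243, -0.1582, 0.1698]
tool_rot: [-180.0, 64.9, -172.3]
force: [-0.5, 0.6, 1.0]
grip_width: 0.048
```

Run:
```python
from h import *
o,p,R=now();print(o["time_s"],p,o["qpos"].round(1),o["grip_width"],o["force"])
print("h over panel",(p-SEAT)@n)
plan(SEAT+.016*n, tilt(np.radians(0),1), 1)
s=cam("scene");t=cam("top")
crop(s,185,105,335,235,5,"pics/s6.png");crop(t,265,155,405,280,5,"pics/t6.png")
```

```text
14.0 [ 0.62426116 -0.15817482  0.16978817] [ -8.3  40.7  28.7  65.3  -7.8 101.   25.7] 0.048023370398898625 [-0.50598094  0.63217072  1.03663398]
h over panel 0.08203884854866421
N 1 row [1.651, -0.009, 0.028] [0.0007, -0.0008, 0.0005] |shift|mm 66.0496544166423 turn 0.14089383283161733
```

View pics/s6.png

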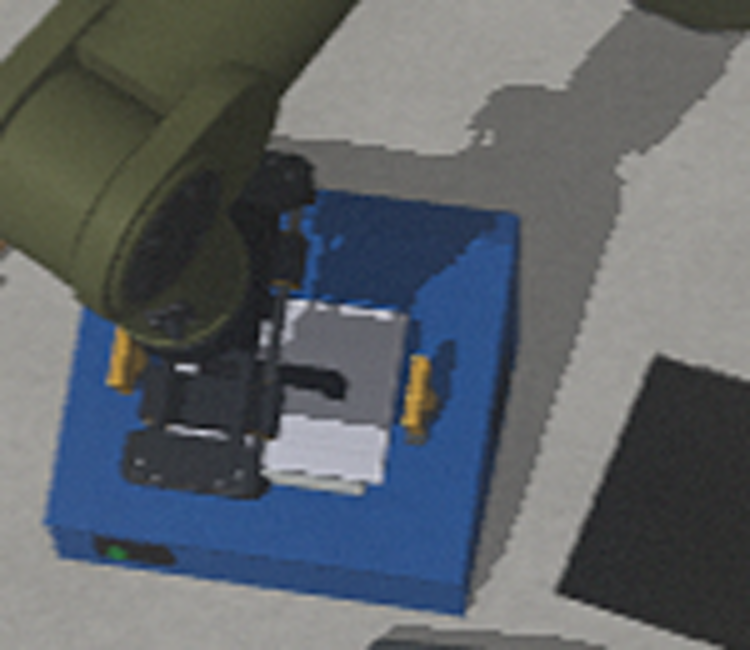

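View pics/t6.png

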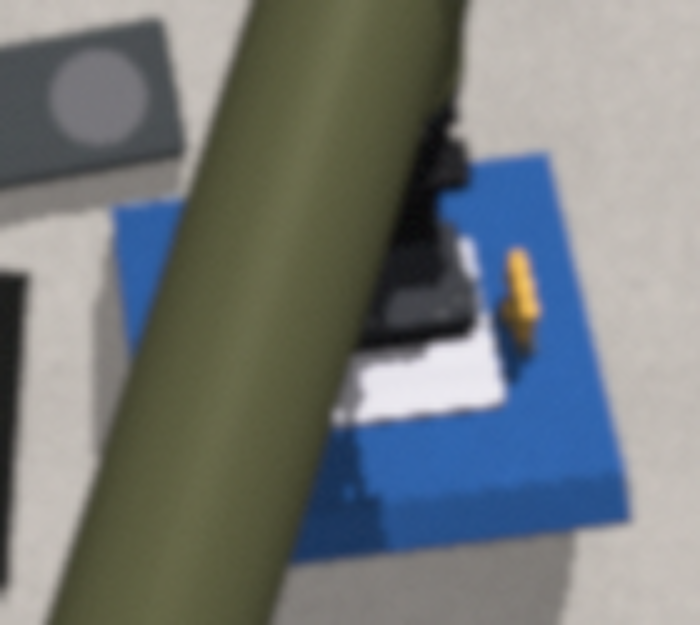

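Request:
drive_tool(increments=[[[0.3,0,0.01],[0,0,0]],[[0.3,0,0.01],[0,0,0]],[[0.3,0,0],[0,0,0]],[[0.3,0,0],[0,0,0]],[[0.25,0,0],[0,0,0]],[[0.2,0,0],[0,0,0]],[[0,0,0],[0,0,0]]])

```text
time_s: 14.8
tool_pos: [0.5965, -0.1615, 0.1089]
tool_rot: [-179.9, 64.8, -172.5]
force: [0.4, -0.2, -0.9]
grip_width: 0.0475
```

Request:
drive_tool(increments=[[[0,0,0],[0,0,0]],[[0,0,0],[0,0,0]],[[0,0,0],[0,0,0]],[[0,0,0],[0,0,0]],[[0,0,0],[0,0,0]],[[0,0,0],[0,0,0]]], hand=-1, squeeze=50)

```text
time_s: 15.4
tool_pos: [0.5962, -0.1619, 0.1109]
tool_rot: [-179.9, 64.8, -172.5]
force: [-4.6, 1.1, 4.5]
grip_width: 0.0113
```

Run:
```python
from h import *
o,p,R=now();print(o["time_s"],p,o["qpos"].round(1),o["grip_width"],o["force"],o["wrist_torque"]@R)
print("h over panel",(p-SEAT)@n)
plan(SEAT+.016*n, tilt(np.radians(0),1), 1)
```

```text
15.4 [ 0.596166   -0.16188027  0.11090835] [-9.2 39.8 28.4 73.9 -7.5 93.6 25.6] 0.011323613302094542 [-4.5968581   1.13711202  4.45967112] [0.01351604 0.74242286 0.18221943]
h over panel 0.016700229770455394
N 1 row [0.017, -0.011, 0.046] [-0.0012, -0.0019, -0.0001] |shift|mm 2.007109374832213 turn 0.27103505150106866
```

Request:
drive_tool(increments=[[[-0.1,0,0],[0,0,0]],[[-0.2,0,0],[0,0,0]],[[-0.3,0,0],[0,0,0]],[[-0.4,0,0],[0,0,0]],[[-0.4,0,0],[0,0,0]],[[-0.4,0,0],[0,0,0]],[[-0.3,0,0],[0,0,0]],[[-0.2,0,0],[0,0,0]],[[0,0,0],[0,0,0]]])

```text
time_s: 16.3
tool_pos: [0.6376, -0.1562, 0.1941]
tool_rot: [-179.8, 65.1, -172.2]
force: [1.2, -0.4, -5.9]
grip_width: 0.0116
```

Run:
```python
from h import *
o,p,R=now();print(o["time_s"],p,o["qpos"].round(1),o["grip_width"],o["force"],o["wrist_torque"]@R)
print("h over panel",(p-SEAT)@n)
s=cam("scene");t=cam("top")
crop(s,185,85,345,235,4,"pics/s7.png")
# target: tool down, jaw radial ; handle y along pad y (-3.6deg)
x=np.array([0,0,-1.]);a=np.radians(-3.6);z=np.array([np.cos(a),np.sin(a),0]);R1=np.c_[x,np.cross(z,x),z]
print(np.degrees(Ro.from_matrix(R.T@R1).as_rotvec()))
plan(PAD+[0,0,.008+.016+.08],R1,12)
```

```text
16.3 [ 0.6376097  -0.15620209  0.19412887] [ -7.7  41.5  28.7  61.   -8.2 104.2  25.4] 0.011569655134589034 [ 1.23036505 -0.39593126 -5.85822667] [ 0.00672066 -1.00507466 -0.09153103]
h over panel 0.10980055207658951
[ 10.93853551 -24.77349208   2.51569655]
N 12 row [0.217, 0.671, -0.125] [0.0076, -0.0173, 0.0017] |shift|mm 28.627601916506716 turn 2.27821455250597
```

View pics/s7.png

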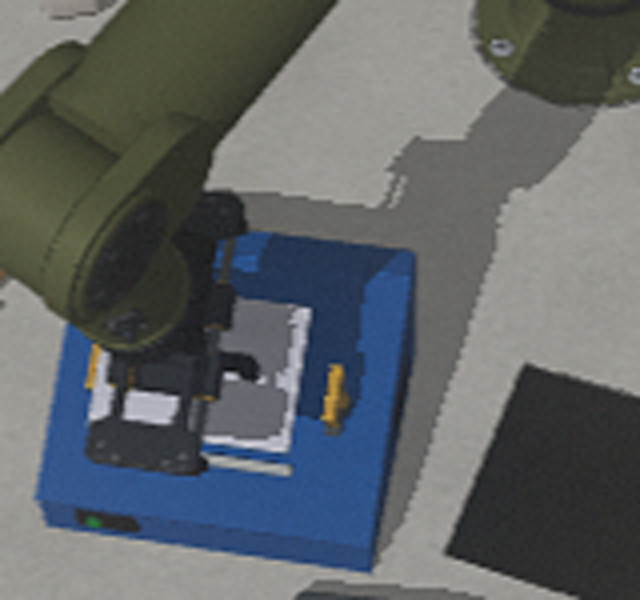

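Run:
```python
from h import *
x=np.array([0,0,-1.]);a=np.radians(-3.6);z=np.array([np.cos(a),np.sin(a),0]);R1=np.c_[x,np.cross(z,x),z]
plan(np.array([PAD[0],PAD[1],.2]),R1,18)
```

```text
N 18 row [0.013, 0.445, -0.116] [0.005, -0.0116, 0.0011] |shift|mm 18.394302534447828 turn 1.5188097016706468
```

Request:
drive_tool(increments=[[[0.01,0.2,-0.06],[0.0025,-0.006,0.0005]],[[0.01,0.445,-0.116],[0.005,-0.0116,0.001]],[[0.01,0.445,-0.116],[0.005,-0.0116,0.001]],[[0.01,0.445,-0.116],[0.005,-0.0116,0.001]],[[0.01,0.445,-0.116],[0.005,-0.0116,0.001]],[[0.01,0.445,-0.116],[0.005,-0.0116,0.001]],[[0.01,0.445,-0.116],[0.005,-0.0116,0.001]],[[0.01,0.445,-0.116],[0.005,-0.0116,0.001]],[[0.01,0.445,-0.116],[0.005,-0.0116,0.001]],[[0.01,0.445,-0.116],[0.005,-0.0116,0.001]]])

```text
time_s: 17.4
tool_pos: [0.5774, 0.0085, 0.2023]
tool_rot: [-176.3, 78.2, -174.7]
force: [0.1, 0.9, -5.3]
grip_width: 0.0115
```

Run:
```python
from h import *
o,p,R=now();print(o["time_s"],p,o["tool_rot"],o["grip_width"],o["force"])
x=np.array([0,0,-1.]);a=np.radians(-3.6);z=np.array([np.cos(a),np.sin(a),0]);R1=np.c_[x,np.cross(z,x),z]
plan(np.array([PAD[0],PAD[1],.18]),R1,9)
```

```text
17.4 [0.57735701 0.00847032 0.20225048] [-176.29957289   78.21761282 -174.6905429 ] 0.011508774879437765 [ 0.12189407  0.88970113 -5.27323278]
N 9 row [0.07, 0.42, -0.099] [0.0048, -0.0108, 0.0012] |shift|mm 17.50124431796243 turn 1.4309754051243269
```

Request:
drive_tool(increments=[[[0.07,0.42,-0.1],[0.005,-0.011,0.001]],[[0.07,0.42,-0.1],[0.005,-0.011,0.001]],[[0.07,0.42,-0.1],[0.005,-0.011,0.001]],[[0.07,0.42,-0.1],[0.005,-0.011,0.001]],[[0.07,0.42,-0.1],[0.005,-0.011,0.001]],[[0.07,0.42,-0.1],[0.005,-0.011,0.001]],[[0.07,0.42,-0.1],[0.005,-0.011,0.001]],[[0.07,0.42,-0.1],[0.005,-0.01,0.001]],[[0,0.2,-0.05],[0.002,-0.005,0.001]],[[0,0,0],[0,0,0]]])

```text
time_s: 18.4
tool_pos: [0.5422, 0.1513, 0.1825]
tool_rot: [-163.0, 89.2, -166.3]
force: [-0.2, 0.5, -5.2]
grip_width: 0.0115
```

Request:
drive_tool(increments=[[[0,0,0],[0,0,0]],[[0,0,0],[0,0,0]]])

```text
time_s: 18.6
tool_pos: [0.5444, 0.1483, 0.1829]
tool_rot: [-154.7, 89.3, -158.2]
force: [0.5, -0.2, -4.2]
grip_width: 0.0114
```

Run:
```python
from h import *
o,p,R=now();print(o["time_s"],p,o["tool_rot"],o["grip_width"],o["force"])
x=np.array([0,0,-1.]);a=np.radians(-3.6);z=np.array([np.cos(a),np.sin(a),0]);R1=np.c_[x,np.cross(z,x),z]
plan(np.array([PAD[0],PAD[1],p[2]]),R1,1)
s=cam("scene");t=cam("top")
crop(s,255,85,415,255,4,"pics/s8.png")
crop(t,165,175,365,300,4,"pics/t8.png")
```

```text
18.6 [0.54436285 0.14827672 0.18285945] [-154.66244442   89.29715751 -158.17032281] 0.01135338549849429 [ 0.54925324 -0.22512469 -4.22618593]
N 1 row [-0.0, 0.287, -0.102] [0.0008, -0.0053, 0.0025] |shift|mm 12.196072070436488 turn 0.7088538968411341
```

View pics/s8.png

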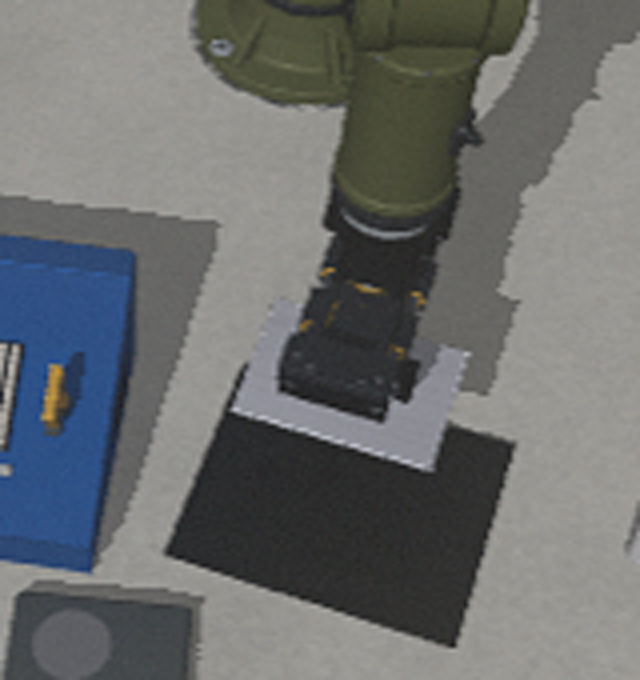

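View pics/t8.png

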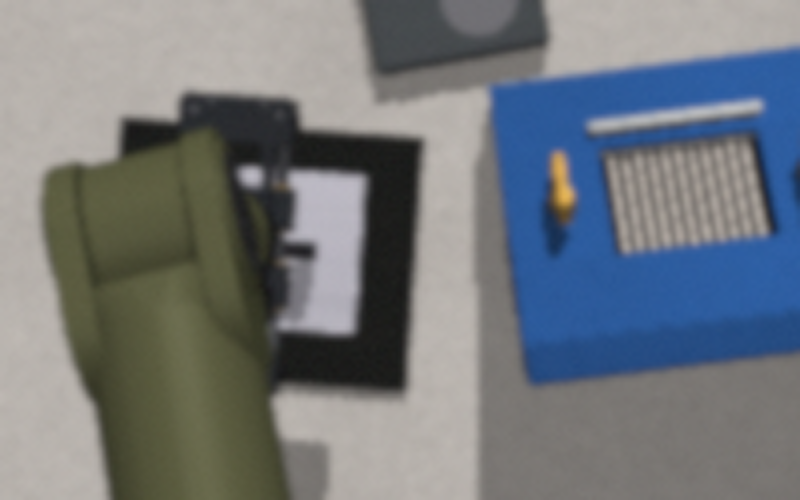

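Request:
drive_tool(increments=[[[0.2,0.15,-0.05],[0,-0.003,0.001]],[[0.4,0.14,-0.05],[0,-0.0025,0.001]],[[0.5,0,0],[0,0,0]],[[0.5,0,0],[0,0,0]],[[0.5,0,0],[0,0,0]],[[0.4,0,0],[0,0,0]],[[0.4,0,0],[0,0,0]],[[0.3,0,0],[0,0,0]],[[0,0,0],[0,0,0]],[[0,0,0],[0,0,0]]])

```text
time_s: 19.7
tool_pos: [0.5406, 0.1617, 0.0548]
tool_rot: [-45.2, 90.0, -48.6]
force: [1.0, -0.6, -4.6]
grip_width: 0.0117
```

Run:
```python
from h import *
o,p,R=now();print(o["time_s"],p,o["tool_rot"],R[:,0].round(4),o["grip_width"],o["force"])
x=np.array([0,0,-1.]);a=np.radians(-3.6);z=np.array([np.cos(a),np.sin(a),0]);R1=np.c_[x,np.cross(z,x),z]
plan(np.array([PAD[0],PAD[1],p[2]]),R1,1)
s=cam("scene");t=cam("top")
crop(s,255,105,415,255,4,"pics/s9.png")
crop(t,165,175,365,300,4,"pics/t9.png")
```

```text
19.7 [0.54061048 0.16173744 0.05475663] [-45.1627071   89.97418264 -48.55926691] [ 3.e-04 -3.e-04 -1.e+00] 0.011662405475949832 [ 1.002288   -0.55119785 -4.57948519]
N 1 row [0.0, -0.043, 0.012] [0.0017, 0.0002, 0.0002] |shift|mm 1.7805731295109928 turn 0.20507180739599304
```

View pics/s9.png

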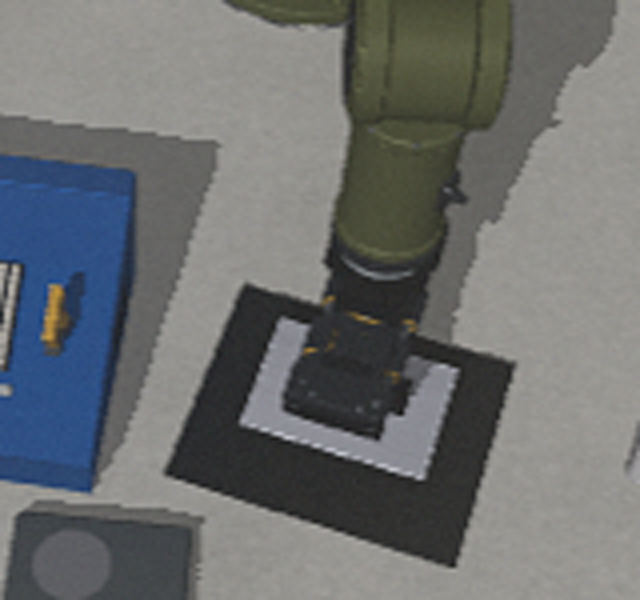

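View pics/t9.png

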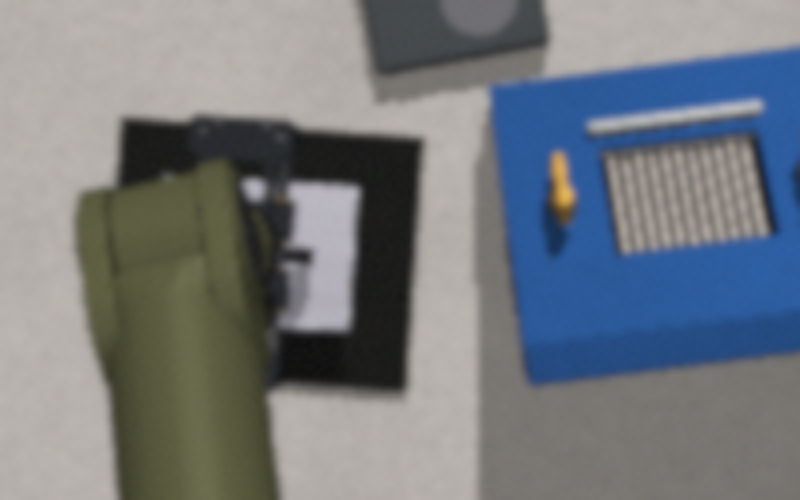

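Request:
drive_tool(increments=[[[0.3,-0.02,0],[0,0,0]],[[0.2,-0.02,0],[0,0,0]],[[0.1,0,0],[0,0,0]],[[0.05,0,0],[0,0,0]],[[0,0,0],[0,0,0]],[[0,0,0],[0,0,0]]])

```text
time_s: 20.4
tool_pos: [0.5407, 0.1602, 0.0289]
tool_rot: [-1.6, 90.0, -5.0]
force: [-0.6, 0.2, -5.6]
grip_width: 0.0114
```

Request:
drive_tool(increments=[[[0.03,0,0],[0,0,0]],[[0.02,0,0],[0,0,0]],[[0,0,0],[0,0,0]]])

```text
time_s: 20.7
tool_pos: [0.5404, 0.1601, 0.0267]
tool_rot: [-25.9, 90.0, -29.3]
force: [-0.1, 0.5, -5.6]
grip_width: 0.0115
```

Request:
drive_tool(increments=[[[0.03,0,0],[0,0,0]],[[0,0,0],[0,0,0]],[[0,0,0],[0,0,0]]])

```text
time_s: 21.0
tool_pos: [0.5407, 0.1601, 0.0258]
tool_rot: [1.9, 90.0, -1.5]
force: [-0.3, 0.9, -3.4]
grip_width: 0.0113
```

Request:
drive_tool(increments=[[[0.03,0,0],[0,0,0]],[[0,0,0],[0,0,0]],[[0,0,0],[0,0,0]]])

```text
time_s: 21.3
tool_pos: [0.5407, 0.1602, 0.0257]
tool_rot: [46.0, 90.0, 42.6]
force: [-3.8, -0.2, 4.0]
grip_width: 0.0115
```

Request:
drive_tool(increments=[[[-0.02,0,0],[0,0,0]],[[0,0,0],[0,0,0]],[[0,0,0],[0,0,0]],[[0,0,0],[0,0,0]],[[0,0,0],[0,0,0]]], hand=0, squeeze=10)

```text
time_s: 21.8
tool_pos: [0.5405, 0.1601, 0.0251]
tool_rot: [-22.0, 90.0, -25.4]
force: [-0.1, 0.3, -0.7]
grip_width: 0.0404
```

Request:
drive_tool(increments=[[[-0.2,0,0],[0,0,0]],[[-0.5,0,0],[0,0,0]],[[-0.7,0,0],[0,0,0]],[[-0.8,0,0],[0,0,0]],[[-0.8,0,0],[0,0,0]],[[-0.8,0,0],[0,0,0]],[[-0.5,0,0],[0,0,0]],[[0,0,0],[0,0,0]]])

```text
time_s: 22.6
tool_pos: [0.5425, 0.1606, 0.2012]
tool_rot: [26.3, 89.6, 22.9]
force: [0.1, 0.3, 0.4]
grip_width: 0.0437
```

Run:
```python
from h import *
o,p,R=now();print(o["time_s"],p,R.round(2),o["grip_width"],o["force"])
s=cam("scene");t=cam("top")
cv2.imwrite("pics/s10.png",s["frame"][:,:,::-1])
crop(t,165,175,405,300,3,"pics/t10.png")
```

```text
22.6 [0.54250113 0.16059396 0.20122623] [[ 0.01  0.06  1.  ]
 [ 0.    1.   -0.06]
 [-1.    0.    0.01]] 0.04368605224480765 [0.05806165 0.25202783 0.3887417 ]
```

View pics/s10.png

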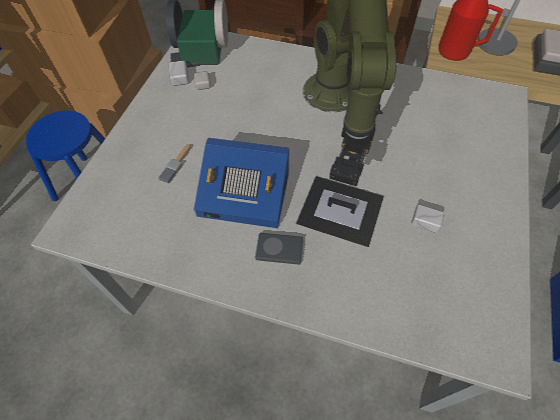

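View pics/t10.png

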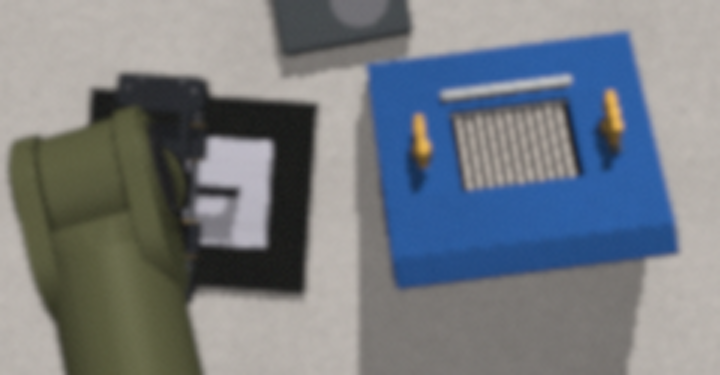

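Run:
```python
from h import *
s=cam("scene")
x0,y0=295,172;F=s["frame"][y0:248,x0:388].astype(int)
hsv=cv2.cvtColor(F.astype(np.uint8),cv2.COLOR_RGB2HSV)
m=(F.min(2)>130).astype(np.uint8)
n_,lab,st,ce=cv2.connectedComponentsWithStats(m);
m2=np.zeros_like(m);cy,cx=207-y0,340-x0
for i in range(1,n_):
    if abs(ce[i][0]-cx)<20 and abs(ce[i][1]-cy)<15: m2|=(lab==i).astype(np.uint8)
q=cv2.boxPoints(cv2.minAreaRect(np.argwhere(m2)[:,::-1].astype(np.float32)))
hull=cv2.convexHull(np.argwhere(m2)[:,::-1].astype(np.float32)); a=cv2.approxPolyDP(hull,3,True)[:,0]+[x0,y0]
P=np.array([onz(s,p,.013) for p in a]);print("cover",a.tolist(),P.round(3).tolist(),P.mean(0))
o=env.get_obs();print(o["joint_velocities"].round(2),o["force"])
```

```text
cover [[387.0, 172.0], [387.0, 247.0], [304.0, 246.0], [295.0, 224.0], [324.0, 190.0], [362.0, 172.0]] [[0.351, 0.279, 0.013], [0.638, 0.326, 0.013], [0.709, 0.082, 0.013], [0.642, 0.033, 0.013], [0.487, 0.09, 0.013], [0.376, 0.197, 0.013]] [0.53395825 0.16763779 0.013     ]
[ 0.01  0.73 -0.18  0.82 -0.01  0.09 -0.09] [-0.34389853  0.3757298  -0.72586155]
```

Run:
```python
from h import *
s=cam("scene")
m=(s["frame"].min(2)>75).astype(np.uint8)
n_,lab,st,ce=cv2.connectedComponentsWithStats(m,connectivity=4)
i=lab[212,325];print(st[i])
ys,xs=np.where(lab==i);a=cv2.approxPolyDP(cv2.convexHull(np.c_[xs,ys].astype(np.int32)),3,True)[:,0]
P=np.array([onz(s,p,.013) for p in a]);print(a.tolist(),P.round(3).tolist(),P.mean(0),[np.linalg.norm(P[k]-P[k-1]).round(3) for k in range(len(P))])
```

```text
[ 314  189   54   41 1198]
[[367, 202], [359, 229], [314, 215], [324, 189]] [[0.493, 0.236, 0.013], [0.601, 0.232, 0.013], [0.592, 0.082, 0.013], [0.483, 0.089, 0.013]] [0.54222059 0.15975266 0.013     ] [np.float64(0.148), np.float64(0.108), np.float64(0.149), np.float64(0.109)]
```

Cover measures 108 × 149 mm at plate height, with its centre at (0.542, 0.160), on the pad's centre.

Run:
```python
from cell import env
print(env.sign_off(), env.get_obs()["time_s"])
```

```text
the job is handed in; nothing more can be done
the job is handed in; nothing more can be done
```

The job is handed in. Both thumbscrews are loosened, and the cover lies flat and handle up in the middle of the rubber pad. The hand-in gave no verdict.

- **Thumbscrews:** I turned the right one first, then the left, each anticlockwise to its stop. The torque rose at both stops, and the last pictures show both wings lying along the slope.
- **Cover:** I lifted it by its handle and set it down with light contact, about 10 N. In the scene camera it measures 108 × 149 mm at plate height, which fits the real 110 × 150 mm if it is lying flat. Its centre is at (0.542, 0.160), and the pad's measured centre is (0.541, 0.160).
- **Bystanders:** the slate, stone and brush look unmoved in the last pictures. I checked this by eye only.
- **Robot:** at hand-in the gripper was open, about 0.2 m above the bench, and touching nothing. About 23 s of the 61 s were used.

**Disagreements:**
- The scene camera put the pad's centre about 8 mm nearer the robot in x than the top camera. I used the top camera's value; either is well within 40 mm.
- My first mask for the final cover check caught the bench as well. I redid it, and the figures above are from the second one.

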